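# Isolate the pump line and vent the vacuum chamber

## Task

The degassing run in the vacuum chamber is finished. With one finger, first push the blue lever round to its stop, square to its pipe, so that the vacuum line is shut; only then push the red lever round to its stop, in line with its pipe, so that the chamber is vented, and ease it slowly so that the air does not rush in. Only push the levers, do not grip them, keep off the dial gauge and leave the glassware where it stands.

Things in the scene. Friction and masses are not known exactly. Their poses are not given: they have to be found in the camera images.
- chamber: fixed vacuum chamber: steel pot 188 mm across, clear lid 204 mm across, lid top 146 mm above the bench. Origin: centre of the underside, on the bench; z up. The valves' pipe runs along its y, axis 172 mm up: blue (vacuum line) valve on the +y side, its pipe going down into the bench 132 mm from the centre; red (vent) valve on the -y side, ending in a copper silencer. -x roughly faces the robot.
- gauge: dial gauge 62 mm across above the middle of the lid between the valves, its face tilted towards the chamber's -x side; highest point about 240 mm above the bench. Its needle returns to the other end of the scale as the red lever is opened. Delicate: not to be pushed with more than 3 N.
- pump_lever_pivot (a point): on the turning axis (vertical) of the blue lever, 60 mm from the chamber's centre along its +y, at the mid-height of the lever's sleeve, 205.5 mm above the bench
- pump_lever_grip (a point): on the blue lever, in the middle of its plastic sleeve, 66 mm from the pivot. The sleeve spans 36 to 92 mm from the pivot, is 16 mm wide and 15 mm high (198 to 213 mm above the bench); it is 52 mm above the lid's top
- pump_lever (a joint): angle of the blue lever, rad. 0: points along the chamber's +y, in line with the pipe, valve fully open. It grows counterclockwise seen from above to the stop at 1.571: points along the chamber's -x, square to the pipe, valve shut. Stays where it is left; turning it takes about 4 N at the middle of the sleeve
- vent_lever_pivot (a point): on the turning axis (vertical) of the red lever, 60 mm from the chamber's centre along its -y, at the mid-height of the lever's sleeve, 205.5 mm above the bench
- vent_lever_grip (a point): on the red lever, in the middle of its plastic sleeve, 66 mm from the pivot; same sizes as the blue lever
- vent_lever (a joint): angle of the red lever, rad. 0: along the chamber's -x, square to the pipe, vent shut. Grows counterclockwise seen from above to the stop at 1.571: along the chamber's -y, in line with the pipe, vent fully open. Stays where it is left; about 4 N at the middle of the sleeve. Slowly means under 2 rad/s at every moment
- pump_lever_front: the half of the blue lever's sleeve on the side that leads when its joint value grows (origin on the pivot)
- pump_lever_back: the other half of the blue sleeve, the side to push on to shut the valve (origin on the pivot)
- vent_lever_front: the half of the red lever's sleeve on the side that leads when its joint value grows (origin on the pivot)
- vent_lever_back: the other half of the red sleeve, the side to push on to open the vent (origin on the pivot)
- conical_flask: conical glass flask with pink content, 65 mm across, 107 mm high, loose, left of the chamber; origin: centre of its underside. Not to be moved
- reagent_bottle: clear reagent bottle with blue content, 56 mm across, 123 mm high, loose, right of the chamber near the bench's front; origin: centre of its underside. Not to be moved
- cylinder_50: slim glass measuring cylinder with a blue foot, 60 mm across the foot, 172 mm high, loose, left of the chamber, beyond the flask; origin: centre of its underside. Not to be moved

How it is judged:
By the outcome, as a careful person would: the job done as asked, in the order asked, and still so for the second after the job is handed in, with the robot touching nothing.
It also fails if it takes over 64 s, if anything falls off the work surface, if the arm or the gripper's body presses on something with over 40 N, if the wrist force passes 120 N, or if a joint passes its speed limit or range.

## Robot

A 6-joint arm with a two-finger parallel gripper is mounted at the origin on a cart in front of the work surface, level with it; the furniture and walls round the work are solid. World frame = base frame: x ahead of the robot, y to its left, z up, the work surface at z = 0. Lengths are in mm, angles in rad, forces in N, time in s.
With the tool pointing down it reaches from about 275 to 750 mm from the base axis. Payload 10.2 kg.
Tool frame: the origin (TCP) lies midway between the tips of the shut fingers; the grasp point (between the pads) lies 19 mm behind it (ctrl.tcp_to_grasp is the z of the grasp point in the tool frame, in mm); z points along the fingers, y is the direction in which the jaws open and shut (so a half turn about z gives the same grasp; the last joint's range is limited). The gripper opens to 85 mm and grips with 20 to 120 N. Pads are 22 mm wide; open, the fingers measure 114 mm over their backs; the gripper's body (76 mm by 85 mm) begins 54 mm behind the grasp point. The pads swing forward as they close: fully open they stand 13 mm farther back than shut.
Start: joints at [0.921, 0.313, 1.498, -0, 1.331, -0.223], TCP at [217.342, 477.905, 231.294] pointing down, gripper open.
Joint ranges: [-2.94, 2.94], [-0.97, 2.17], [0.19, 2.56], [-1.23, 4.37], [0.02, 3.11], [-2.88, 2.88]. Speed limits (rad/s): [2.39, 2.39, 3.01, 3.14, 3.14, 3.14].

## Interface

Orientations are given as a unit quaternion [w, x, y, z].
In Python, from rig import sensors, capture, order, ctrl gives the robot as it stands. The module is installed in compiled form; this text tells all that it offers.
- The arm moves only by the tool play_rows, never from a script. Its argument "deltas" is a list of rows, each a list of 7 numbers: the shift along the world's x, y, z in units of 40 mm (1.0 is 40 mm), then the turn, a rotation vector about the world's x, y, z in units of 6 degrees (1.0 is 6 degrees), then the opening, from -1 (shut) to 1 (fully open). A call has 1 to 8 rows; each row shifts and turns the commanded pose from where the row before left it; what a row does not reach is not made up. A row lasts 1/12 s, in which the tool goes at most 41.7 mm and 7.16 degrees, less where a joint would pass 70% of its speed; a pose out of reach is approached as far as the arm can. A call is refused whole if a number of a shift passes 1 or a number of a turn 1, either way. A call with a gripper value outside its range is refused whole. The fingers move at their own pace and stop on an object; "squeeze" is the grip in N (left out, the last holds). Time passes only in rows, so rows that do not move let the fingers close. It gives the time, the measured TCP pose, the force and the opening at its end, in the units of the state.
- sensors.sense(): the state, without advancing time (a new reading comes with each control period).
- capture(name): name is "side" or "top" or "wrist"; returns a dict with "pixels" (420x560x3 uint8, red, green, blue), "z_map" (420x560 float32, mm along the optical axis (not along the pixel's ray), 0 where there is no reading), "fx", "fy", "cx", "cy" (pixels), "eye" and "rotation" of the camera in the world; the wrist camera has in their place "tool_from_camera" (4x4, takes a point from camera to tool coordinates, whose origin is the TCP and whose axes are the flange's). Camera axes: x right, y down, z forward; pixel columns grow to the right and rows downward; lengths in mm; the calibration is good to about 2 mm. The wrist camera is an equidistant fisheye: a pixel r from the principal point sees the ray r / f radians off the axis. A picture is of the moment at which its call begins: read the wrist's pose just before it.
- order.finish_job(): hands the job in, once; it reports no verdict.
The state is a dict: "time_s": time; "joints": joint angles; "dq": joint speeds; "tau": joint torques, N m; "eef_pos": TCP position; "ee_rot": TCP orientation; "force": force on the tool from outside, world axes, zero at the start; "wrist_torque": the same for the moment, N m; "grip_width": opening from 0.0 (shut) to 1.0 (fully open).
Only numpy, scipy, OpenCV 4.12 (cv2) and the standard library are available. Lean on these libraries where they do the work, as an engineer would, in place of code of your own. Each camera call takes 0.05 s, during which the arm holds its last target. There are 200 camera calls.

## Working session

There is one attempt and no reset: what is moved stays moved. The work goes in short steps, Python scripts to look and compute and a tool call to move; the robot and the scene stay as the last step left them, time stands still between calls to the robot, and variables do not carry over. Pictures are saved under pics/ and viewed, about 8 in all and at most 12, crops included, and the job is handed in when it is done.

Besides the shell and the picture viewer there is one more tool, called after "Call:" by a JSON object that holds its "method" and its "body", one argument or row to a line. play_rows: Moves the arm, as the interface text tells. Its arguments: {"type":"object","properties":{"deltas":{"type":"array","items":{"type":"array","items":{"type":"number"}}},"squeeze":{"type":"number"}},"required":["deltas"]}

```bash
mkdir -p pics
cat > h.py <<'E'
import numpy as np, cv2
from rig import sensors, capture, order, ctrl
def world(c,u,v,z=None):
    """pixel -> world by depth, or on plane z"""
    R=np.array(c["rotation"]);e=np.array(c["eye"])
    d=R@np.array([(u-c["cx"])/c["fx"],(v-c["cy"])/c["fy"],1.])
    if z is None: return e+d*c["z_map"][int(round(v)),int(round(u))]
    return e+d*(z-e[2])/d[2]
def cloud(c):
    v,u=np.mgrid[:420,:560];z=c["z_map"]
    P=np.stack([(u-c["cx"])/c["fx"]*z,(v-c["cy"])/c["fy"]*z,z],-1)
    return P@np.array(c["rotation"]).T+np.array(c["eye"])
E
python3 - <<'E'
from h import *
print(sensors.sense())
for n in("top","side"):
    c=capture(n);cv2.imwrite(f"pics/{n}0.png",c["pixels"][...,::-1]);print(n,c["eye"],c["rotation"],c["fx"],c["cx"],c["cy"])
    np.save(f"{n}0.npy",c,allow_pickle=True)
E
```

```text
{'time_s': 0.0, 'joints': array([ 9.20625417e-01,  3.13452592e-01,  1.49843273e+00, -1.01435270e-05,
        1.33101636e+00, -2.23420675e-01]), 'dq': array([-3.14493914e-03,  1.21455037e-04,  4.51837882e-04,  1.68614077e-03,
       -4.80495097e-04,  6.61543732e-06]), 'tau': array([-7.22320260e-05, -4.12268186e+01, -2.59743780e+01, -1.70413450e-04,
        4.10268927e-03,  3.52072846e-05]), 'eef_pos': array([217.16719018, 477.69300263, 230.73539464]), 'ee_rot': array([-2.72420600e-04,  2.11758450e-01,  9.77321815e-01, -5.95145673e-04]), 'force': array([ 0.06114875, -0.19156115, -0.1021583 ]), 'wrist_torque': array([-0.0293845 ,  0.00299882, -0.01438022]), 'grip_width': 1.002458677732825}
top [ 296.76668952 -143.16870197 1089.181795  ] [ 0.06986716 -0.67145149  0.7342047  -0.07221442] 438.3528078755813 276.9902211121205 210.1268587937322
side [ 184.71004528 -979.29426653  839.15592653] [-0.43067766  0.88618624 -0.15570388  0.07033489] 438.6492448581102 281.0094219194578 208.85747208957213
```

```bash
sed -i 's/^def world/from scipy.spatial.transform import Rotation as Ro\ndef rot(c): return Ro.from_quat(np.roll(c["rotation"],-1)).as_matrix()\ndef world/; s/np.array(c\["rotation"\])/rot(c)/' h.py; cat h.py | head -12
```

```text
import numpy as np, cv2
from rig import sensors, capture, order, ctrl
from scipy.spatial.transform import Rotation as Ro
def rot(c): return Ro.from_quat(np.roll(c["rotation"],-1)).as_matrix()
def world(c,u,v,z=None):
    """pixel -> world by depth, or on plane z"""
    R=rot(c);e=np.array(c["eye"])
    d=R@np.array([(u-c["cx"])/c["fx"],(v-c["cy"])/c["fy"],1.])
    if z is None: return e+d*c["z_map"][int(round(v)),int(round(u))]
    return e+d*(z-e[2])/d[2]
def cloud(c):
    v,u=np.mgrid[:420,:560];z=c["z_map"]
```

View pics/top0.png

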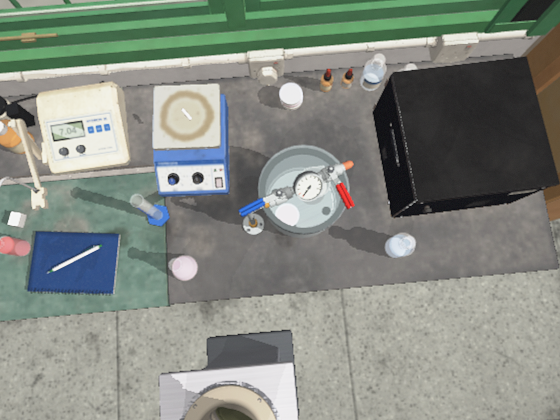

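View pics/side0.png

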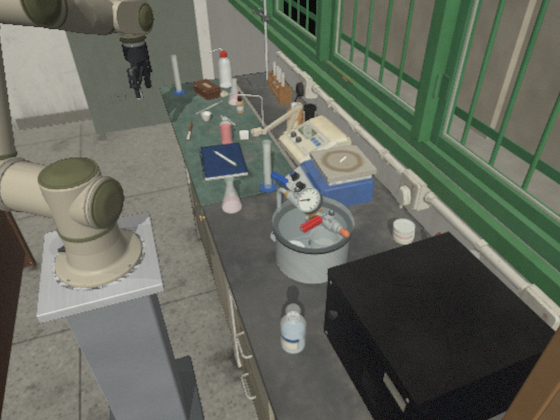

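The top view shows the chamber lid at about (305,190). The blue lever spans (240,213) to (268,201), in line with its pipe. The red lever spans (336,183) to (351,207), square to the pipe. The flask is at (184,267), the cylinder at (157,214) and the bottle at (400,245). The side view agrees: blue lever near (280,181), red lever near (312,223).

```bash
cat > m.py <<'E'
from h import *
def levers(caps):
    out={}
    for n,c in caps.items():
        hsv=cv2.cvtColor(c["pixels"],cv2.COLOR_RGB2HSV);P=cloud(c);h,s,v=hsv[...,0].astype(int),hsv[...,1],hsv[...,2]
        z=P[...,2]
        near=(z>185)&(z<225)&(c["z_map"]>0)&(np.hypot(P[...,0]-G[0],P[...,1]-G[1])<180)
        for k,m in(("blue",(abs(h-112)<12)&(s>150)),("red",((h<5)|(h>175))&(s>170))):
            mm=m&near
            if mm.sum()<8: print(n,k,mm.sum());continue
            p=P[mm];q=np.argwhere(mm)[:,::-1].astype(np.float32)
            pc,sz,a=cv2.minAreaRect(p[:,:2].astype(np.float32))
            uv=cv2.minAreaRect(q)
            print(n,k,mm.sum(),"cloud rect c",np.round(pc,1),"size",np.round(sz,1),"ang",round(a,1),"z",np.round(np.percentile(z[mm],[5,50,95]),1),"uv",np.round(uv[0],1),"plane@205",np.round(world(c,*uv[0],z=210 if n=='top' else 207),1))
E
python3 - <<'E'
import m; from m import *
caps={n:np.load(f"{n}0.npy",allow_pickle=True).item() for n in("top","side")}
c=caps["top"]
m.G=world(c,305,190,146)[:2];print("chamber approx",m.G)
levers(caps)
P=cloud(c)
z=P[...,2];M=(z>142)&(z<150)&(np.hypot(P[...,0]-m.G[0],P[...,1]-m.G[1])<130)
p=P[M][:,:2];print("lid n",M.sum(),"circle",cv2.minEnclosingCircle(p.astype(np.float32)))
for n,u,v,zz in(("flask",184,267,60),("cyl foot",157,214,8),("bottle",400,245,120)): print(n,np.round(world(c,u,v,zz)),np.round(world(c,u,v)))
M=(z>225)&(z<260)&(np.hypot(P[...,0]-m.G[0],P[...,1]-m.G[1])<100);print("gauge",np.round(P[M].mean(0)),P[M].min(0),P[M].max(0))
s=sensors.sense()
E
```

```text
chamber approx [ 528.65003435 -220.7767358 ]
top blue 199 cloud rect c [ 487.3 -102.2] size [16.4 52.8] ang 23.6 z [207.1 211.1 214.2] uv [251.2 206.9] plane@205 [ 487.3 -102.1  210. ]
top red 190 cloud rect c [ 494.5 -295.4] size [54.2 17.3] ang 22.5 z [208.3 211.3 213.9] uv [344.5 195.3] plane@205 [ 494.4 -295.4  210. ]
side blue 100 cloud rect c [ 485.7 -103.1] size [15.1 52.6] ang 22.0 z [203.7 211.5 215. ] uv [278.8 177.8] plane@205 [486.9 -99.5 207. ]
side red 106 cloud rect c [ 493.2 -297.5] size [50.5 13.4] ang 21.0 z [206.3 212.6 214.9] uv [311.1 223.2] plane@205 [ 494.6 -294.5  207. ]
lid n 4439 circle ((533.7326049804688, -215.91641235351562), 101.5686264038086)
flask [391.  72.  60.] [390.  71.  67.]
cyl foot [534. 145.   8.] [526. 135.  45.]
bottle [ 391. -420.  120.] [ 394. -427.   95.]
gauge [ 534. -215.  230.] [ 512.4919393  -245.24852493  225.00174441] [ 548.84592855 -192.43828283  240.17794462]
```

Call:
{"method": "play_rows", "body": {
  "deltas": [
    [0,0,0.9,0,0,0,-1],
    [0,0,0.9,0,0,0,-1],
    [0.38,-0.7,0,0,0,-0.4,-1],
    [0.38,-0.7,0,0,0,-0.4,-1],
    [0.38,-0.7,0,0,0,-0.4,-1],
    [0.38,-0.7,0,0,0,-0.4,-1],
    [0.38,-0.7,0,0,0,-0.4,-1],
    [0.38,-0.7,0,0,0,-0.4,-1]
  ],
  "squeeze": 20
}}

```text
time_s: 0.77
eef_pos: [308.8, 308.5, 303.1]
ee_rot: [-0.0, 0.333, 0.943, -0.0]
force: [0.5, -0.1, -0.4]
grip_width: -0.004
```

```bash
cat > plan.py <<'E'
from h import *
C=np.array([533.7,-215.9]);yaw=np.radians(22.5)
X=np.array([np.cos(yaw),np.sin(yaw)]);Y=np.array([-X[1],X[0]])
ch=lambda x,y:C+x*X+y*Y
Pb,Pr=ch(0,60),ch(0,-60)
def st():
    s=sensors.sense();q=Ro.from_quat(np.roll(s["ee_rot"],-1)).as_matrix()
    d=s["eef_pos"][:2]-C
    print("t",round(s["time_s"],2),"pos",np.round(s["eef_pos"],1),"chamber",np.round([d@X,d@Y],1),"F",np.round(s["force"],1),"jaw ang",np.round(np.degrees(np.arctan2(q[1,1],q[0,1])),1),"tilt z",np.round(q[:,2],3),"j",np.round(s["joints"],2),"w",round(s["grip_width"],3));return s
E
python3 - <<'E'
from plan import *
st()
c=np.load("top0.npy",allow_pickle=True).item();P=cloud(c)
for n,(u0,u1,v0,v1) in dict(oven=(380,550,60,215),hot=(150,230,80,195),stand=(0,50,100,215)).items():
    p=P[v0:v1,u0:u1].reshape(-1,3);p=p[(p[:,2]>60)];print(n,np.percentile(p,[1,99],axis=0).round())
E
```

```text
t 0.77 pos [308.8 308.5 303.1] chamber [ -7.1 570.5] F [ 0.5 -0.1 -0.4] jaw ang 51.0 tilt z [-0. -0. -1.] j [ 0.52  0.07  1.61 -0.    1.47 -0.38] w -0.004
oven [[ 470. -842.   67.]
 [ 821. -426.  217.]]
hot [[590. -49.  62.]
 [817. 125. 129.]]
stand [[561. 383.  61.]
 [839. 510. 197.]]
```

Call:
{"method": "play_rows", "body": {
  "deltas": [
    [0.37,-0.7,0,0,0,-0.34,-1],
    [0.37,-0.7,0,0,0,-0.34,-1],
    [0.37,-0.7,0,0,0,-0.34,-1],
    [0.37,-0.7,0,0,0,-0.34,-1],
    [0.37,-0.7,0,0,0,-0.34,-1],
    [0.37,-0.7,0,0,0,-0.34,-1],
    [0.37,-0.7,0,0,0,-0.34,-1],
    [0.37,-0.7,0,0,0,-0.34,-1]
  ]
}}

```text
time_s: 1.43
eef_pos: [427.3, 84.4, 303.2]
ee_rot: [-0.0, 0.464, 0.886, -0.0]
force: [0.8, 0.6, 0.4]
grip_width: -0.002
```

Call:
{"method": "play_rows", "body": {
  "deltas": [
    [0.37,-0.7,0,0,0,-0.34,-1],
    [0.37,-0.7,0,0,0,-0.34,-1],
    [0.37,-0.7,0,0,0,-0.34,-1],
    [0.37,-0.7,0,0,0,-0.34,-1],
    [0.37,-0.7,0,0,0,-0.34,-1],
    [0.37,-0.7,0,0,0,-0.34,-1],
    [0,0,0,0,0,0,-1]
  ]
}}

```text
time_s: 2.02
eef_pos: [517.0, -86.3, 301.9]
ee_rot: [-0.001, 0.557, 0.83, -0.001]
force: [0.6, -0.0, -0.5]
grip_width: 0.002
```

Run:
```python
from plan import *
st()
c=capture("wrist");cv2.imwrite("pics/w1.png",c["pixels"][...,::-1])
```

```text
t 2.02 pos [517.  -86.3 301.9] chamber [ 34.2 126.2] F [ 0.6 -0.  -0.5] jaw ang 22.3 tilt z [-0.002 -0.    -1.   ] j [-0.39  0.27  1.37 -0.    1.5  -0.78] w 0.002
```

View pics/w1.png

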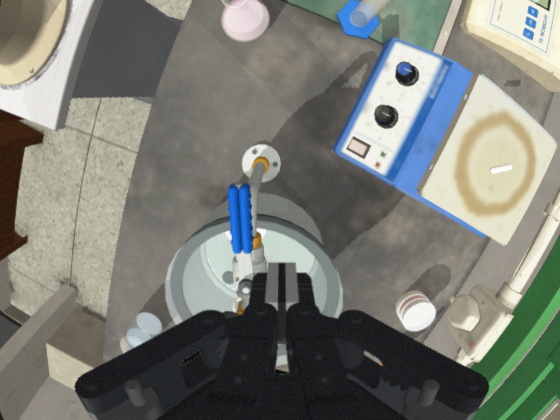

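Wrist view: the shut fingertips are at (283,270), the blue sleeve is just to their left at (241,218), and the pipe elbow is at (260,163). The space beside the lever is free. I'll check the lever's position against the wrist camera.

```bash
cat >> plan.py <<'E'
def wrist_pts(c,s,mask,z):
    v,u=np.nonzero(mask);du=u-c["cx"];dv=v-c["cy"];r=np.hypot(du,dv)+1e-9;t=r/c["fx"]
    d=np.stack([np.sin(t)*du/r,np.sin(t)*dv/r,np.cos(t)],1)
    T=np.array(c["tool_from_camera"]);R=Ro.from_quat(np.roll(s["ee_rot"],-1)).as_matrix()
    e=R@T[:3,3]+s["eef_pos"];d=d@(R@T[:3,:3]).T
    p=e+d*((z-e[2])/d[:,2])[:,None];q=p[:,:2]-C
    return np.stack([q@X,q@Y],1)
def hsvmask(c,k):
    h,s,v=[a.astype(int) for a in cv2.split(cv2.cvtColor(c["pixels"],cv2.COLOR_RGB2HSV))]
    m=((abs(h-112)<12)&(s>150)) if k=="blue" else (((h<5)|(h>175))&(s>170))
    return m
E
python3 - <<'E'
from plan import *
s=st();c=capture("wrist");m=hsvmask(c,"blue");m[:175]=0;m[270:]=0;m[:,:220]=0;m[:,265:]=0
p=wrist_pts(c,s,m,212).astype(np.float32);print(m.sum(),cv2.minAreaRect(p))
print("fingertip?",c["tool_from_camera"])
E
```

```text
t 2.07 pos [516.1 -84.1 302.1] chamber [ 34.2 128.5] F [-0.9  1.  -0.6] jaw ang 22.4 tilt z [-0.002  0.001 -1.   ] j [-0.39  0.27  1.37 -0.    1.5  -0.78] w 0.001
1387 ((1.821115493774414, 123.96334838867188), (17.728784561157227, 56.000885009765625), 0.6491218209266663)
fingertip? [[-4.65897793e-04 -9.45896908e-01 -3.24466982e-01  8.31507296e+01]
 [ 9.99999839e-01 -3.35591391e-04 -4.57559219e-04 -2.07303568e-02]
 [ 3.23915524e-04 -3.24467143e-01  9.45896912e-01 -1.43053507e+02]
 [ 0.00000000e+00  0.00000000e+00  0.00000000e+00  1.00000000e+00]]
```

Call:
{"method": "play_rows", "body": {
  "deltas": [
    [0,0,-0.7,0,0,0,-1],
    [0,0,-0.7,0,0,0,-1],
    [0,0,-0.7,0,0,0,-1],
    [0,0,-0.55,0,0,0,-1],
    [0,0,0,0,0,0,-1]
  ]
}}

```text
time_s: 2.53
eef_pos: [513.6, -80.3, 193.6]
ee_rot: [-0.004, 0.554, 0.832, -0.001]
force: [-1.5, -0.1, -0.3]
grip_width: 0.0
```

```bash
cat >> plan.py <<'E'
def path(kind,n=24,hx=12,hy=11,r=66):
    th=np.radians(np.linspace(0,90,n+1));a=th+(0 if kind=="b" else np.pi/2)
    u=np.stack([-np.sin(a),np.cos(a)],1);nn=np.stack([-np.cos(a),-np.sin(a)],1)
    sup=hx*abs(nn[:,0])+hy*abs(nn[:,1])
    return np.array([0,60 if kind=="b" else -60])+r*u-(8+sup)[:,None]*nn
def towards(q,start=None):
    "world units rows for chamber points q"
    w=C+q[:,:1]*X+q[:,1:]*Y
    return np.round(np.diff(w,axis=0)/40,2)
E
python3 - <<'E'
from plan import *
st();q=path("b");print(q[0],q[-1]);print(towards(q).tolist())
E
```

```text
t 2.53 pos [513.6 -80.3 193.6] chamber [ 33.3 133. ] F [-1.5 -0.1 -0.3] jaw ang 22.7 tilt z [-0.007  0.003 -1.   ] j [-0.38  0.34  1.57  0.    1.25 -0.78] w 0.0
[ 20. 126.] [-66.  79.]
[[-0.1, -0.01], [-0.1, -0.01], [-0.1, -0.02], [-0.1, -0.03], [-0.1, -0.03], [-0.1, -0.04], [-0.1, -0.05], [-0.09, -0.05], [-0.09, -0.06], [-0.09, -0.07], [-0.09, -0.08], [-0.08, -0.08], [-0.08, -0.09], [-0.07, -0.1], [-0.06, -0.1], [-0.06, -0.11], [-0.05, -0.11], [-0.04, -0.12], [-0.03, -0.12], [-0.02, -0.12], [-0.01, -0.13], [-0.0, -0.13], [0.01, -0.13], [0.02, -0.13]]
```

Call:
{"method": "play_rows", "body": {
  "deltas": [
    [0,0,0,0,0,0,-1],
    [0,0,0,0,0,0,-1]
  ]
}}

```text
time_s: 2.7
eef_pos: [516.3, -81.7, 199.1]
ee_rot: [0.001, 0.555, 0.832, 0.0]
force: [0.9, -0.5, 0.3]
grip_width: -0.001
```

Call:
{"method": "play_rows", "body": {
  "deltas": [
    [-0.08,-0.08,-0.05,0,0,0,-1],
    [-0.09,-0.08,0,0,0,0,-1],
    [-0.09,-0.08,0,0,0,0,-1],
    [-0.1,-0.01,0,0,0,0,-1],
    [-0.1,-0.01,0,0,0,0,-1],
    [-0.1,-0.02,0,0,0,0,-1],
    [-0.1,-0.03,0,0,0,0,-1],
    [-0.1,-0.03,0,0,0,0,-1]
  ]
}}

```text
time_s: 3.37
eef_pos: [485.7, -96.2, 195.9]
ee_rot: [0.001, 0.555, 0.832, 0.0]
force: [6.5, -0.5, -0.4]
grip_width: 0.001
```

```bash
cat >> plan.py <<'E'
def look(k):
    c=capture("top");h=hsvmask(c,k);P=cloud(c);z=P[...,2]
    piv=Pb if k=="blue" else Pr
    d=P[...,:2]-piv;r=np.hypot(d[...,0],d[...,1])
    m=h&(z>190)&(z<222)&(r<105)&(r>25);e=d[m]
    if m.sum()<10: print("few",m.sum());return c
    mid=e.mean(0);a=np.degrees(np.arctan2(mid@Y,mid@X));print(k,m.sum(),"dir",round(a%360,1),"joint deg",round((a-(90 if k=="blue" else 180))%360,1),"r",np.linalg.norm(mid).round(1));return c
E
python3 - <<'E'
from plan import *
st();look("blue");look("red")
E
```

```text
t 3.37 pos [485.7 -96.2 195.9] chamber [  1.5 129. ] F [ 6.5 -0.5 -0.4] jaw ang 22.6 tilt z [ 0.003 -0.001 -1.   ] j [-0.43  0.28  1.64  0.    1.22 -0.83] w 0.001
few 0
red 189 dir 178.5 joint deg 358.5 r 66.7
```

Call:
{"method": "play_rows", "body": {
  "deltas": [
    [-0.1,-0.05,0,0,0,0,-1],
    [-0.1,-0.05,0,0,0,0,-1],
    [-0.09,-0.06,0,0,0,0,-1],
    [-0.09,-0.07,0,0,0,0,-1],
    [-0.09,-0.08,0,0,0,0,-1],
    [-0.09,-0.09,0,0,0,0,-1],
    [-0.08,-0.09,0,0,0,0,-1],
    [-0.08,-0.09,0,0,0,0,-1]
  ]
}}

```text
time_s: 4.13
eef_pos: [456.5, -118.9, 195.4]
ee_rot: [0.0, 0.555, 0.832, 0.0]
force: [4.1, 2.5, -0.8]
grip_width: -0.001
```

Run:
```python
from plan import *
st();look("blue");print(path("b")[::2].round().tolist())
c=capture("wrist");cv2.imwrite("pics/w2.png",c["pixels"][...,::-1])
```

```text
t 4.13 pos [ 456.5 -118.9  195.4] chamber [-34.2 119.1] F [ 4.1  2.5 -0.8] jaw ang 22.6 tilt z [ 0.001  0.    -1.   ] j [-0.5   0.23  1.71  0.    1.21 -0.9 ] w -0.001
few 0
[[20.0, 126.0], [13.0, 128.0], [5.0, 130.0], [-4.0, 130.0], [-12.0, 129.0], [-21.0, 127.0], [-30.0, 124.0], [-38.0, 119.0], [-45.0, 113.0], [-52.0, 106.0], [-58.0, 98.0], [-63.0, 89.0], [-66.0, 79.0]]
```

View pics/w2.png

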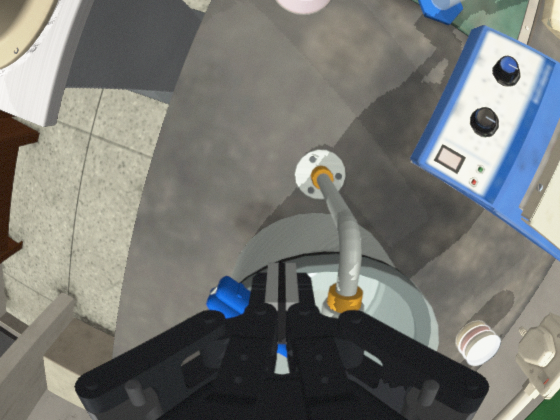

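The finger (283,285) is pushing the blue sleeve (230,298), which is now about half way round. I'll continue.

Call:
{"method": "play_rows", "body": {
  "deltas": [
    [-0.07,-0.1,0,0,0,0,-1],
    [-0.07,-0.1,0,0,0,0,-1],
    [-0.06,-0.11,0,0,0,0,-1],
    [-0.05,-0.11,0,0,0,0,-1],
    [-0.04,-0.12,0,0,0,0,-1],
    [-0.03,-0.12,0,0,0,0,-1],
    [-0.02,-0.12,0,0,0,0,-1],
    [-0.01,-0.13,0,0,0,0,-1]
  ]
}}

```text
time_s: 4.9
eef_pos: [442.2, -155.6, 195.2]
ee_rot: [-0.0, 0.555, 0.832, 0.0]
force: [1.7, 4.3, -0.7]
grip_width: 0.001
```

Run:
```python
from plan import *
st()
```

```text
t 4.9 pos [ 442.2 -155.6  195.2] chamber [-61.4  90.7] F [ 1.7  4.3 -0.7] jaw ang 22.6 tilt z [-0.001  0.    -1.   ] j [-0.59  0.22  1.71  0.    1.21 -0.98] w 0.001
```

Call:
{"method": "play_rows", "body": {
  "deltas": [
    [0.0,-0.09,0,0,0,0,-1],
    [0.02,-0.08,0,0,0,0,-1],
    [0.03,-0.07,0,0,0,0,-1],
    [0.03,-0.07,0,0,0,0,-1],
    [0,0,0,0,0,0,-1]
  ]
}}

```text
time_s: 5.32
eef_pos: [444.2, -166.4, 194.9]
ee_rot: [-0.003, 0.555, 0.832, 0.0]
force: [-10.2, 11.5, 6.1]
grip_width: 0.0
```

Run:
```python
from plan import *
st()
```

```text
t 5.32 pos [ 444.2 -166.4  194.9] chamber [-63.8  80. ] F [-10.2  11.5   6.1] jaw ang 22.6 tilt z [-0.005  0.004 -1.   ] j [-0.61  0.24  1.69  0.    1.21 -1.  ] w 0.0
```

Call:
{"method": "play_rows", "body": {
  "deltas": [
    [-0.04,0.1,0,0,0,0,-1],
    [-0.1,0.25,0,0,0,0,-1],
    [0,0,0.6,0,0,0,-1],
    [0,0,0.9,0,0,0,-1],
    [0,0,0.9,0,0,0,-1],
    [-0.7,0.7,0.2,0,0,0,-1],
    [-0.7,0.7,0,0,0,0,-1],
    [0,0,0,0,0,0,-1]
  ]
}}

```text
time_s: 5.98
eef_pos: [381.0, -94.4, 300.2]
ee_rot: [0.001, 0.554, 0.832, -0.0]
force: [-0.6, -0.4, 0.5]
grip_width: 0.002
```

Run:
```python
from plan import *
s=st();look("blue");look("red")
c=capture("wrist");cv2.imwrite("pics/w3.png",c["pixels"][...,::-1])
c=capture("side");cv2.imwrite("pics/s3.png",cv2.resize(c["pixels"][120:280,200:420,::-1],None,fx=3,fy=3))
```

```text
t 5.98 pos [381.  -94.4 300.2] chamber [-94.5 170.7] F [-0.6 -0.4  0.5] jaw ang 22.7 tilt z [ 0.001 -0.001 -1.   ] j [-0.54 -0.04  1.72 -0.    1.45 -0.94] w 0.002
blue 138 dir 179.4 joint deg 89.4 r 61.8
red 188 dir 178.4 joint deg 358.4 r 66.8
```

View pics/w3.png

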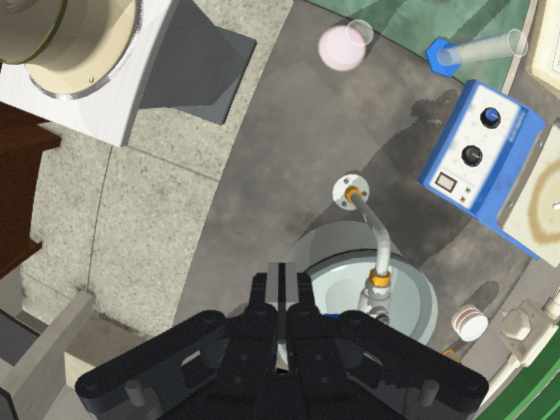

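The fingers hide the blue sleeve in this view, but the top camera gives the blue joint at about 90° (stop) and red still unmoved. Next I go over the red lever's back side.

Call:
{"method": "play_rows", "body": {
  "deltas": [
    [0.36,-0.61,0,0,0,0,-1],
    [0.36,-0.62,0,0,0,0,-1],
    [0.37,-0.62,0,0,0,0,-1],
    [0.37,-0.62,0,0,0,0,-1],
    [0.37,-0.62,0,0,0,0,-1],
    [0.37,-0.62,0,0,0,0,-1],
    [0.37,-0.62,0,0,0,0,-1],
    [0,0,0,0,0,0,-1]
  ]
}}

```text
time_s: 6.85
eef_pos: [488.4, -275.3, 296.7]
ee_rot: [-0.001, 0.556, 0.831, -0.0]
force: [-1.3, 0.3, -0.0]
grip_width: 0.001
```

Run:
```python
from plan import *
s=st()
c=capture("wrist");cv2.imwrite("pics/w4.png",c["pixels"][...,::-1])
q=path("r",n=32);print(q[::4].round().tolist());print(towards(q).tolist())
```

```text
t 6.85 pos [ 488.4 -275.3  296.7] chamber [-64.6 -37.6] F [-1.3  0.3 -0. ] jaw ang 22.4 tilt z [-0.002  0.001 -1.   ] j [-0.72  0.36  1.27 -0.    1.52 -1.11] w 0.001
[[-66.0, -41.0], [-69.0, -52.0], [-70.0, -64.0], [-68.0, -77.0], [-64.0, -90.0], [-57.0, -101.0], [-47.0, -112.0], [-34.0, -120.0], [-20.0, -126.0]]
[[0.01, -0.07], [0.01, -0.07], [0.01, -0.07], [0.02, -0.07], [0.02, -0.07], [0.02, -0.07], [0.03, -0.07], [0.03, -0.07], [0.03, -0.07], [0.04, -0.07], [0.04, -0.07], [0.05, -0.07], [0.05, -0.07], [0.05, -0.06], [0.06, -0.06], [0.06, -0.06], [0.06, -0.06], [0.07, -0.05], [0.07, -0.05], [0.08, -0.05], [0.08, -0.04], [0.08, -0.04], [0.08, -0.04], [0.09, -0.03], [0.09, -0.03], [0.09, -0.02], [0.09, -0.02], [0.09, -0.01], [0.1, -0.01], [0.1, -0.0], [0.1, 0.01], [0.1, 0.01]]
```

View pics/w4.png

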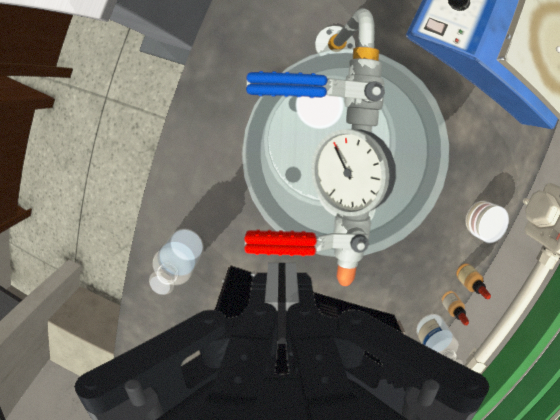

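View pics/s3.png

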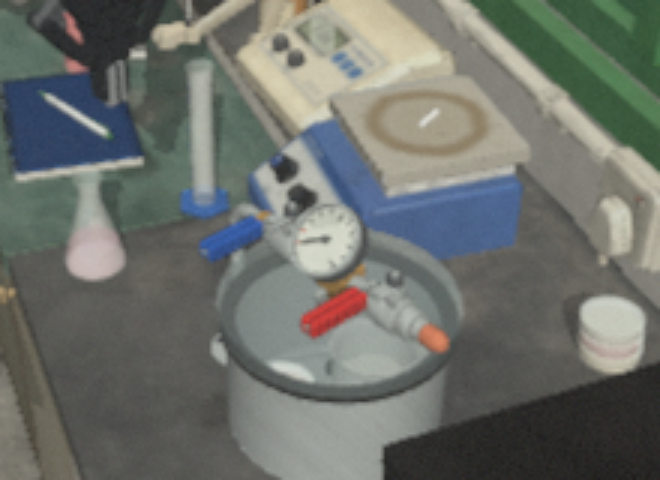

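Both levers now point along the chamber's -x: blue at (287,83) and red at (281,243), with the gauge between them at (350,172). The side view agrees. I'll check the blue angle with the wrist camera and give the descent a bit more clearance.

Call:
{"method": "play_rows", "body": {
  "deltas": [
    [-0.05,0.1,0,0,0,0,-1],
    [0,0,0,0,0,0,-1],
    [0,0,0,0,0,0,-1]
  ]
}}

```text
time_s: 7.15
eef_pos: [484.8, -266.2, 299.7]
ee_rot: [0.0, 0.555, 0.832, -0.0]
force: [0.5, -0.7, 0.6]
grip_width: -0.001
```

Run:
```python
from plan import *
s=st();c=capture("wrist")
for k in("blue","red"):
    m=hsvmask(c,k).astype(np.uint8);n,l,stt,_=cv2.connectedComponentsWithStats(cv2.morphologyEx(m,cv2.MORPH_CLOSE,np.ones((5,5))))
    p=None
    for i in range(1,n):
        x,y,w,h,a=stt[i]
        if a>400:
            p=wrist_pts(c,s,(l==i),212)
            if np.linalg.norm(p.mean(0)-[-66,60 if k=="blue" else -60])<25:
                L=cv2.fitLine(p.astype(np.float32),cv2.DIST_L2,0,.01,.01).ravel();print(k,a,p.mean(0).round(1),"line deg",np.degrees(np.arctan(L[1]/L[0])).round(1))
```

```text
t 7.15 pos [ 484.8 -266.2  299.7] chamber [-64.4 -27.7] F [ 0.5 -0.7  0.6] jaw ang 22.6 tilt z [ 0. -0. -1.] j [-0.71  0.34  1.29  0.    1.52 -1.11] w -0.001
blue 1695 [-61.6  60.8] line deg -2.1
red 1522 [-66.2 -56.5] line deg -2.2
```

Blue and red are parallel to 0.1°, so blue is at its stop. Now the descent.

Call:
{"method": "play_rows", "body": {
  "deltas": [
    [0,0,-0.5,0,0,0,-1],
    [0,0,-0.6,0,0,0,-1],
    [0,0,-0.6,0,0,0,-1],
    [0,0,-0.5,0,0,0,-1],
    [0,0,-0.3,0,0,0,-1],
    [0,0,-0.1,0,0,0,-1],
    [0,0,0,0,0,0,-1],
    [0,0,0,0,0,0,-1]
  ]
}}

```text
time_s: 7.87
eef_pos: [485.2, -266.9, 196.3]
ee_rot: [0.001, 0.555, 0.832, -0.0]
force: [0.3, 0.4, 1.0]
grip_width: -0.003
```

Call:
{"method": "play_rows", "body": {
  "deltas": [
    [0.02,-0.06,0,0,0,0,-1],
    [0.02,-0.06,0,0,0,0,-1],
    [0.02,-0.05,0,0,0,0,-1],
    [0.01,-0.05,0,0,0,0,-1],
    [0.01,-0.05,0,0,0,0,-1],
    [0.01,-0.05,0,0,0,0,-1],
    [0.01,-0.05,0,0,0,0,-1]
  ]
}}

```text
time_s: 8.45
eef_pos: [489.1, -281.3, 195.4]
ee_rot: [-0.0, 0.555, 0.832, 0.001]
force: [-0.2, 6.0, 1.7]
grip_width: -0.0
```

Run:
```python
from plan import *
st();look("red")
```

```text
t 8.45 pos [ 489.1 -281.3  195.4] chamber [-66.3 -43.4] F [-0.2  6.   1.7] jaw ang 22.6 tilt z [ 0.     0.001 -1.   ] j [-0.73  0.43  1.43  0.    1.28 -1.12] w -0.0
few 0
```

Call:
{"method": "play_rows", "body": {
  "deltas": [
    [0.01,-0.07,0,0,0,0,-1],
    [0.01,-0.07,0,0,0,0,-1],
    [0.02,-0.07,0,0,0,0,-1],
    [0.02,-0.07,0,0,0,0,-1],
    [0.02,-0.07,0,0,0,0,-1],
    [0.03,-0.07,0,0,0,0,-1],
    [0.03,-0.07,0,0,0,0,-1],
    [0.03,-0.07,0,0,0,0,-1]
  ]
}}

```text
time_s: 9.17
eef_pos: [495.7, -303.6, 195.1]
ee_rot: [-0.001, 0.555, 0.832, 0.0]
force: [-0.8, 4.7, 1.1]
grip_width: -0.001
```

Run:
```python
from plan import *
st()
```

```text
t 9.17 pos [ 495.7 -303.6  195.1] chamber [-68.7 -66.5] F [-0.8  4.7  1.1] jaw ang 22.6 tilt z [-0.001  0.002 -1.   ] j [-0.75  0.47  1.37  0.    1.3  -1.15] w -0.001
```

Tracking the planned arc at about index 9, pushing with 5 N.

Call:
{"method": "play_rows", "body": {
  "deltas": [
    [0.04,-0.07,0,0,0,0,-1],
    [0.04,-0.07,0,0,0,0,-1],
    [0.05,-0.07,0,0,0,0,-1],
    [0.05,-0.07,0,0,0,0,-1],
    [0.05,-0.06,0,0,0,0,-1],
    [0.06,-0.06,0,0,0,0,-1],
    [0.06,-0.06,0,0,0,0,-1],
    [0.06,-0.06,0,0,0,0,-1]
  ]
}}

```text
time_s: 9.83
eef_pos: [511.8, -324.4, 194.8]
ee_rot: [-0.001, 0.555, 0.832, 0.0]
force: [-3.0, 4.2, 0.9]
grip_width: -0.001
```

Run:
```python
from plan import *
st()
```

```text
t 9.83 pos [ 511.8 -324.4  194.8] chamber [-61.8 -91.8] F [-3.   4.2  0.9] jaw ang 22.6 tilt z [-0.002  0.002 -1.   ] j [-0.76  0.52  1.29 -0.    1.33 -1.15] w -0.001
```

Call:
{"method": "play_rows", "body": {
  "deltas": [
    [0.07,-0.05,0,0,0,0,-1],
    [0.07,-0.05,0,0,0,0,-1],
    [0.08,-0.05,0,0,0,0,-1],
    [0.08,-0.04,0,0,0,0,-1],
    [0.08,-0.04,0,0,0,0,-1],
    [0.08,-0.04,0,0,0,0,-1],
    [0.09,-0.03,0,0,0,0,-1],
    [0.09,-0.03,0,0,0,0,-1]
  ]
}}

```text
time_s: 10.5
eef_pos: [537.1, -338.0, 194.8]
ee_rot: [-0.001, 0.555, 0.832, -0.0]
force: [-4.4, 3.1, 1.0]
grip_width: 0.001
```

Run:
```python
from plan import *
st()
```

```text
t 10.5 pos [ 537.1 -338.   194.8] chamber [ -43.5 -114.1] F [-4.4  3.1  1. ] jaw ang 22.6 tilt z [-0.003  0.001 -1.   ] j [-0.75  0.59  1.18 -0.    1.37 -1.14] w 0.001
```

Call:
{"method": "play_rows", "body": {
  "deltas": [
    [0.09,-0.02,0,0,0,0,-1],
    [0.09,-0.02,0,0,0,0,-1],
    [0.09,-0.01,0,0,0,0,-1],
    [0.09,-0.01,0,0,0,0,-1],
    [0.08,0,0,0,0,0,-1],
    [0.06,0.01,0,0,0,0,-1]
  ]
}}

```text
time_s: 11.0
eef_pos: [557.3, -340.3, 194.9]
ee_rot: [-0.001, 0.555, 0.832, -0.0]
force: [-8.4, 2.1, 0.4]
grip_width: 0.001
```

Run:
```python
from plan import *
st()
```

```text
t 11.0 pos [ 557.3 -340.3  194.9] chamber [ -25.8 -123.9] F [-8.4  2.1  0.4] jaw ang 22.6 tilt z [-0.002  0.    -1.   ] j [-0.73  0.63  1.11 -0.    1.4  -1.12] w 0.001
```

Call:
{"method": "play_rows", "body": {
  "deltas": [
    [0.05,0.01,0,0,0,0,-1],
    [0.04,0.01,0,0,0,0,-1]
  ]
}}

```text
time_s: 11.17
eef_pos: [558.1, -340.0, 194.7]
ee_rot: [-0.004, 0.555, 0.832, -0.002]
force: [-28.1, 0.7, 4.4]
grip_width: 0.002
```

Call:
{"method": "play_rows", "body": {
  "deltas": [
    [0.04,0.01,0,0,0,0,-1],
    [0,0,0,0,0,0,-1]
  ]
}}

```text
time_s: 11.33
eef_pos: [558.3, -340.0, 194.7]
ee_rot: [-0.006, 0.556, 0.831, -0.003]
force: [-30.1, 1.1, 4.9]
grip_width: 0.0
```

Firmly at the stop (30 N, no movement). I'll back off and lift clear.

Call:
{"method": "play_rows", "body": {
  "deltas": [
    [-0.1,-0.04,0,0,0,0,-1],
    [-0.15,-0.06,0,0,0,0,-1],
    [-0.25,-0.1,0,0,0,0,-1],
    [0,0,0.6,0,0,0,-1],
    [0,0,0.9,0,0,0,-1],
    [0,0,0.9,0,0,0,-1],
    [-0.6,0,0.2,0,0,0,-1],
    [-0.9,0,0,0,0,0,-1]
  ]
}}

```text
time_s: 12.0
eef_pos: [484.0, -347.6, 302.1]
ee_rot: [0.004, 0.554, 0.832, -0.001]
force: [-0.3, -1.8, -0.7]
grip_width: -0.0
```

Call:
{"method": "play_rows", "body": {
  "deltas": [
    [-0.8,-0.3,0,0,0,0,-1],
    [-0.8,-0.3,0,0,0,0,-1],
    [-0.6,-0.2,0,0,0,0,-1],
    [0,0,0,0,0,0,-1],
    [0,0,0,0,0,0,-1]
  ]
}}

```text
time_s: 12.42
eef_pos: [394.1, -379.5, 299.8]
ee_rot: [0.001, 0.556, 0.831, -0.0]
force: [1.1, 1.4, -0.2]
grip_width: -0.001
```

Run:
```python
from plan import *
s=st();look("blue");c=look("red");cv2.imwrite("pics/t5.png",cv2.resize(c["pixels"][110:310,130:430,::-1],None,fx=2.5,fy=2.5))
c0=np.load("top0.npy",allow_pickle=True).item()
for n,(x,y,w) in dict(flask=(184,267,18),cyl=(150,210,20),bottle=(400,245,16)).items():
    a,b=[k["pixels"][y-w:y+w,x-w:x+w].astype(int) for k in(c0,c)];print(n,"diff",abs(a-b).mean().round(1))
```

```text
t 12.42 pos [ 394.1 -379.5  299.8] chamber [-191.6  -97.7] F [ 1.1  1.4 -0.2] jaw ang 22.5 tilt z [ 0.001 -0.001 -1.   ] j [-0.98  0.32  1.31  0.    1.51 -1.37] w -0.001
blue 160 dir 178.8 joint deg 88.8 r 62.5
red 185 dir 265.0 joint deg 85.0 r 64.7
flask diff 1.4
cyl diff 9.6
bottle diff 48.6
```

View pics/t5.png

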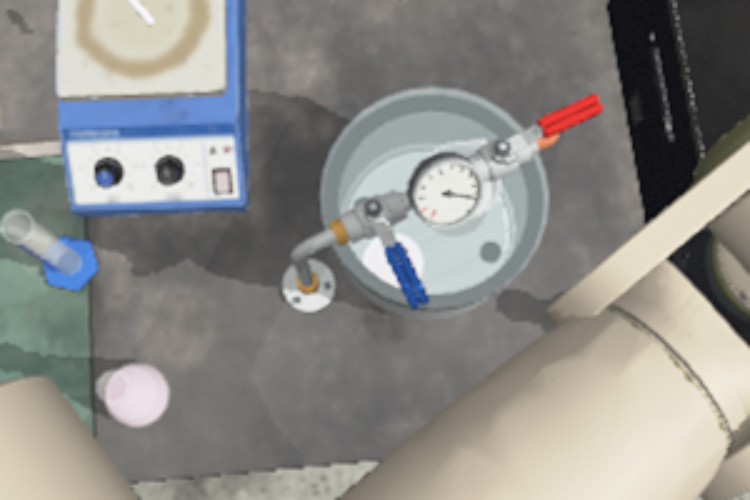

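The red lever (570,115) looks roughly in line with the pipe, blue (408,275) is square to it, and the needle has swung over. The red reading of 85° needs a finer check using fitted lines. The arm hides the bottle in this view.

Run:
```python
from plan import *
def ang(c,k,z=212):
    P=cloud(c);m=hsvmask(c,k)&(P[...,2]>190)&(P[...,2]<222)&(np.hypot(P[...,0]-C[0],P[...,1]-C[1])<180)
    v,u=np.nonzero(m);p=np.array([world(c,a,b,z)[:2] for a,b in zip(u,v)],np.float32)
    L=cv2.fitLine(p,cv2.DIST_L2,0,.01,.01).ravel();return np.degrees(np.arctan2(L[1],L[0]))%180,p.mean(0),m.sum()
for n in("top","side"):
    c0=np.load(f"{n}0.npy",allow_pickle=True).item();c=capture(n)
    for k in("blue","red"):
        try: a,b=ang(c0,k),ang(c,k);print(n,k,a[0].round(1),b[0].round(1),"turn",((b[0]-a[0])%180).round(1),a[1].round(1),b[1].round(1),b[2])
        except Exception as e: print(n,k,"not seen")
c=capture("side");cv2.imwrite("pics/s6.png",c["pixels"][...,::-1])
```

```text
top blue 114.3 20.3 turn 86.1 [ 487.  -102.2] [ 452.4 -183.1] 159
top red 20.5 110.9 turn 90.3 [ 494.3 -295.1] [ 575.9 -332.8] 183
side blue 108.6 154.8 turn 46.3 [ 484.2 -106.1] [ 431.6 -186.4] 1
side red 25.7 105.7 turn 80.0 [ 490.8 -298.9] [ 574.2 -338. ] 131
```

View pics/s6.png

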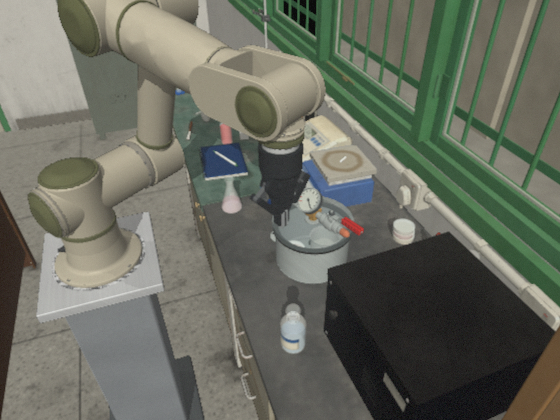

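The red lever turned 90.3° and is perpendicular to blue (110.9° against 20.3°). Blue is parallel to red's original square position. In the side view the bottle (292,330) and flask (232,195) stand where they were, and the tool is clear of everything.

```bash
python3 -c "
from rig import order;print(order.finish_job())"
```

```text
the job is handed in; nothing more can be done
None
```

The blue lever was pushed to its stop first, then the red lever was eased to its stop, and the job is handed in at about 12.5 s of the 64 s. I used the shut fingertips and never gripped a lever.

**Blue lever (vacuum line):** it met its stop at about 15 N. Afterwards its line was parallel, to about 0.1–0.2°, with the red lever's original square position.

**Red lever (vent):** I pushed it at roughly 0.5 rad/s, worked out from the commanded steps, with 5–8 N along the way. It met its stop at about 30 N. Its line turned 90.3°, and it now stands 90.6° from blue. The gauge needle swung across.

**Glassware and gauge:** the flask looked unchanged in the top view, and the bottle looked unchanged in the side view. At the end the cylinder was checked only by eye in the top view. The tool path kept clear of the gauge, and the tool ended clear of everything.

**Checks that disagreed:**
- The red angle taken from the assumed pivot read 85°. I put this down to my chamber-heading estimate being about 2° off.
- Blue's turn from its starting line read 86°. I trust the final direction more, because the starting line fit (114.3°) looked about 3° off.
- The side view was too hidden by the arm to confirm either lever's final angle.
- The bottle was hidden from the top camera at the end.

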